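# Set up a blank and its drill jig on parallels in the drill vise

## Task

Set up the drill vise for jig drilling: stand the two tall parallels on the vise bed, parallel to the jaw faces and not sticking out to one side, one towards each jaw with the middle left clear for the drills, lay the plain aluminium blank flat on both of them, centred and square between the jaws, and put the drill jig on top of the blank, bushings up, with its edges lined up with the blank's. Set every piece down rather than dropping it, and leave the two low parallels where they are.

Things in the scene. Friction and masses are not known exactly. Their poses are not given: they have to be found in the camera images.
- vise: Blue drill vise with bright steel jaw plates, fixed to the bench, long axis roughly along the robot's x. Origin on the bench below the middle of the jaw opening; x from the movable jaw (screw end, nearer the robot) to the fixed jaw, y along the jaw faces, z up. Jaw faces at x = -63 and +63 mm, 100 mm wide in y; each jaw 50 mm thick. Jaw tops, its highest parts, are 100 mm above the bench.
- vise_bed (a point): Centre of the flat top of the vise's bed, midway between the jaws, 55 mm above the bench; axes as the vise's. The jaws rise 45 mm above the bed. The bed, 100 mm wide in y, is two flat steel ways with a 24 mm slot between them that runs along x and holds the screw; bars standing along y bridge the slot.
- tall_a_centre (a point): One of the two alike TALL parallels: a plain ground steel bar 10 mm thick, 100 long, 28 high, standing on edge on the bench, dark round holes in its sides. Origin: its centre, 14 mm above the underside. Own x across the thickness, y along the length, z up; yaw up to 0.7 rad either way. About 0.22 kg.
- tall_b_centre (a point): One of the two alike TALL parallels: a plain ground steel bar 10 mm thick, 100 long, 28 high, standing on edge on the bench, dark round holes in its sides. Origin: its centre, 14 mm above the underside. Own x across the thickness, y along the length, z up; yaw up to 0.7 rad either way. About 0.22 kg.
- low_a_centre (a point): One of the two LOW parallels: a plain ground steel bar 6 mm thick, 100 long, 14 high, standing on edge on the bench, dark round holes in its sides. Origin: its centre, 7 mm above the underside. Own x across the thickness, y along the length, z up; yaw up to 0.7 rad either way. Thinner and half as high as the tall ones; not needed.
- low_b_centre (a point): One of the two LOW parallels: a plain ground steel bar 6 mm thick, 100 long, 14 high, standing on edge on the bench, dark round holes in its sides. Origin: its centre, 7 mm above the underside. Own x across the thickness, y along the length, z up; yaw up to 0.7 rad either way. Thinner and half as high as the tall ones; not needed.
- blank_centre (a point): The blank to be drilled: a plain bright aluminium plate 100 x 60 x 14 mm with nothing on it, lying flat. Origin: its centre, 7 mm above its underside. Own x along the 100 mm, y along the 60 mm, z up; yaw up to 0.7 rad either way. About 0.23 kg. In the vise its 100 mm length runs from jaw to jaw.
- jig_centre (a point): The drill jig: a steel plate 100 x 60 x 10 mm lying flat, with four round bushings (17 mm across, dark bores) 5 mm proud of its top, 14 mm either way along x and 17 mm along y from the middle. Origin: the plate's centre, 5 mm above its underside. Own x along the 100 mm, y along the 60 mm, z up; yaw up to 0.7 rad either way. About 0.48 kg.

How it is judged:
By the outcome, as a careful person would: the job done as asked, in the order asked, and still so for the second after the job is handed in, with the robot touching nothing.
It also fails if it takes over 104 s, if anything falls off the work surface, if the arm or the gripper's body presses on something with over 40 N, if the wrist force passes 120 N, or if a joint passes its speed limit or range.

## Robot

A 6-joint arm with a two-finger parallel gripper is mounted at the origin on the work surface. World frame = base frame: x ahead of the robot, y to its left, z up, the work surface at z = 0. Lengths are in m, angles in rad, forces in N, time in s.
With the tool pointing down it reaches from about 0.325 to 0.775 m from the base axis. Payload 9.3 kg.
Tool frame: the origin (TCP) lies on the centre line of the jaws, within the pads' length; the fingertips stand 17 mm ahead of it and the grasp point (between the pads) lies 2 mm behind it; z points along the fingers, x is the direction in which the jaws open and shut, and the axes are right-handed (so a half turn about z gives the same grasp; the last joint's range is limited). The gripper opens to 85 mm and grips with 20 to 120 N. Pads are 22 mm wide; open, the fingers measure 114 mm over their backs; the gripper's body (76 mm by 85 mm) begins 54 mm behind the grasp point. The pads swing forward as they close: fully open they stand 13 mm farther back than shut.
Start: joints at [-1.319, 0.259, 0.021, 1.334, 0, 1.418], TCP at [0.217, -0.506, 0.248] pointing down, gripper open.
Joint ranges: [-3.04, 3.04], [-0.91, 1.82], [-1.04, 1.36], [-1.92, 1.95], [-1.52, 1.45], [-3.14, 3.14]. Speed limits (rad/s): [2.22, 2.22, 2.79, 3.14, 3.14, 3.14].

## Interface

Orientations are given as a unit quaternion [x, y, z, w].
In Python, from station import telemetry, viewer, workorder gives the robot as it stands. The module is installed in compiled form; this text tells all that it offers.
- The arm moves only by the tool servo_tool, never from a script. Its argument "rows" is a list of rows, each a list of 3 entries, a list of its own where there are three numbers: the gripper command: -1 is shut, 1 is fully open, values between are in proportion, then the shift along the tool's x, y, z in m, then the turn about the tool's z in rad. In form: [[fingers, [x, y, z], turn], ...]. A call has 1 to 12 rows; each row shifts and turns the commanded pose from where the row before left it, along the tool's axes as they then stand; what a row does not reach is not made up. A row lasts 1/10 s, in which the tool goes at most 50 mm and 8.59 degrees, less where a joint would pass 70% of its speed; a pose out of reach is approached as far as the arm can. A call is refused whole if a number of a shift passes 0.05 or a number of a turn 0.15, either way. A call with a gripper value outside its range is refused whole. The fingers move at their own pace and stop on an object; the grip force is fixed at half the most. Time passes only in rows, so rows that do not move let the fingers close. It gives the time, the measured TCP pose, the force and the opening at its end, in the units of the state.
- telemetry.sense(): the state, without advancing time (a new reading comes with each control period).
- viewer.read_camera(name): name is "scene" or "side" or "wrist"; returns a dict with "color" (384x512x3 uint8, red, green, blue), "fov_y" (degrees; the focal length in pixels is half the picture's height over the tangent of half this angle, whatever the lens; pixels are square), "cx", "cy" (the principal point, pixels), "rvec" (rotation vector, rad) and "tvec" (3), from world to camera coordinates, as OpenCV has them; the wrist camera has in their place "T_tool_cam" (4x4, takes a point from camera to tool coordinates, whose origin is the TCP and whose axes are the tool frame's). Camera axes: x right, y down, z forward; pixel columns grow to the right and rows downward; lengths in m; the calibration is good to about 2 mm. A picture is of the moment at which its call begins: read the wrist's pose just before it. There is no depth.
- workorder.close_job(): hands the job in, once; it reports no verdict.
The state is a dict: "clock": time; "qpos": joint angles; "qd": joint speeds; "effort": joint torques, N m; "position": TCP position; "tcp_rot": TCP orientation; "contact_force": force on the tool from outside, world axes, zero at the start; "wrist_torque": the same for the moment, N m; "opening": opening from 0.0 (shut) to 1.0 (fully open).
Only numpy, scipy, OpenCV 4.12 (cv2) and the standard library are available. Lean on these libraries where they do the work, as an engineer would, in place of code of your own. Each camera call takes 0.05 s, during which the arm holds its last target. There are 200 camera calls.

## Working session

There is one attempt and no reset: what is moved stays moved. The work goes in short steps, Python scripts to look and compute and a tool call to move; the robot and the scene stay as the last step left them, time stands still between calls to the robot, and variables do not carry over. Pictures are saved under pics/ and viewed, about 12 in all and at most 16, crops included, and the job is handed in when it is done.

Besides the shell and the picture viewer there is one more tool, called after "Call:" by a JSON object that holds its "fn" and its "kwargs", one argument or row to a line. servo_tool: Moves the arm, as the interface text tells. Its arguments: {"type":"object","properties":{"rows":{"type":"array","items":{"type":"array"}}},"required":["rows"]}

```bash
mkdir -p pics; cat > h.py <<'E'
import numpy as np, cv2
from scipy.spatial.transform import Rotation as R
from station import telemetry, viewer, workorder
def cam(name):
    s=telemetry.sense(); c=viewer.read_camera(name)
    img=c["color"][:,:,::-1].copy(); f=img.shape[0]/2/np.tan(np.radians(c["fov_y"])/2)
    if name=="wrist":
        T=np.eye(4);T[:3,:3]=R.from_quat(s["tcp_rot"]).as_matrix();T[:3,3]=s["position"]
        T=T@np.array(c["T_tool_cam"])
    else:
        W=np.eye(4);W[:3,:3]=R.from_rotvec(np.ravel(c["rvec"])).as_matrix();W[:3,3]=np.ravel(c["tvec"]);T=np.linalg.inv(W)
    return img,dict(f=f,cx=c["cx"],cy=c["cy"],T=T)
def save(name,fn):
    img,c=cam(name); cv2.imwrite(f"pics/{fn}.png",img); np.save(f"pics/{fn}.npy",c,allow_pickle=True); return img,c
def load(fn): return np.load(f"pics/{fn}.npy",allow_pickle=True).item()
def px(c,u,v,z):
    d=c["T"][:3,:3]@np.array([(u-c["cx"])/c["f"],(v-c["cy"])/c["f"],1]);o=c["T"][:3,3]
    return (o+d*(z-o[2])/d[2])
def proj(c,p):
    q=np.linalg.inv(c["T"])@np.append(p,1); return q[:2]/q[2]*c["f"]+[c["cx"],c["cy"]]
def yawq(q):
    m=R.from_quat(q).as_matrix(); return np.arctan2(m[1,0],m[0,0])
E
python3 - <<'E'
from h import *
a,ca=save("scene","s0");b,cb=save("side","d0");w,cw=save("wrist","w0")
print(telemetry.sense());
for c in(ca,cb,cw):print(c["f"],c["T"].round(3).tolist())
cv2.imwrite("pics/s0b.png",cv2.resize(a,(800,600),interpolation=cv2.INTER_CUBIC))
E
```

```text
{'clock': 0.15, 'qpos': array([-1.31860628e+00,  2.59081448e-01,  2.09517754e-02,  1.33371500e+00,
       -8.61400294e-06,  1.41817386e+00]), 'qd': array([ 0.00105937, -0.00179708,  0.00288143, -0.00197758, -0.00094701,
        0.00030399]), 'effort': array([ 3.30930459e-03, -5.55973077e+01,  3.44660354e+01,  1.13726797e-02,
       -1.15281059e-04, -4.22088033e-05]), 'position': array([ 0.21654883, -0.50536518,  0.24780112]), 'tcp_rot': array([ 8.34819158e-01, -5.50524021e-01, -3.91522323e-04, -3.48549689e-04]), 'contact_force': array([-0.78764136, -0.27853676, -0.11726999]), 'wrist_torque': array([-0.00395735, -0.00537039, -0.00710735]), 'opening': 0.9990516241160472}
359.4705110896775 [[0.845, 0.405, -0.351, 0.824], [0.535, -0.614, 0.58, -0.494], [0.019, -0.678, -0.735, 0.728], [0.0, 0.0, 0.0, 1.0]]
493.61050604107214 [[-0.741, -0.347, 0.575, -0.14], [-0.671, 0.403, -0.622, 0.709], [-0.016, -0.847, -0.532, 0.671], [0.0, 0.0, 0.0, 1.0]]
324.5836063779664 [[0.393, -0.88, -0.267, 0.284], [-0.919, -0.377, -0.113, -0.476], [-0.001, 0.29, -0.957, 0.373], [0.0, 0.0, 0.0, 1.0]]
```

View pics/s0b.png

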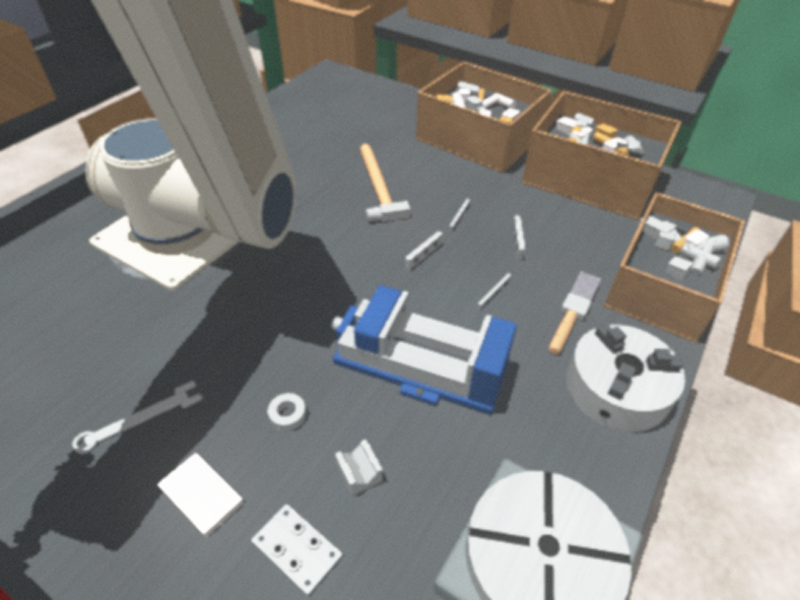

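View pics/d0.png

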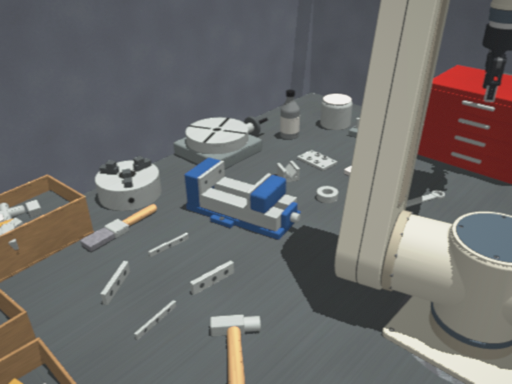

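Scene (800x600): tall bars near (424,249) and (519,235), low bars (459,213) and (494,290), blank (200,493), jig (296,547), vise about (430,345). The side view agrees: tall ones at (213,277) and (116,282). I'll compute rough positions.

```bash
python3 - <<'E'
from h import *
c=load("s0");d=load("d0");k=.64
P=lambda n,u,v,z:print(n,px(c,u*k,v*k,z).round(4)[:2])
P("tallA e1",408,260,.028);P("tallA e2",441,235,.028)
P("tallB e1",516,217,.028);P("tallB e2",523,250,.028)
P("low1",459,213,.014);P("low2",494,290,.014)
for p in((194,455),(241,494),(206,532),(159,487)):P("blank",*p,.014)
for p in((287,505),(341,552),(308,591),(252,540)):P("jig",*p,.010)
P("mj top back",357,347,.1);P("fj",470,400,.1);
for p in((380,288),(408,293),(388,350),(489,318),(516,321),(474,355)):P("vise",*p,.1)
Q=lambda n,u,v,z:print(n,px(d,u,v,z).round(4)[:2])
Q("A",193,283,.028);Q("A",234,264,.028);Q("B",104,293,.028);Q("B",128,263,.028);Q("low",169,243,.014);Q("low",156,317,.014)
E
```

```text
tallA e1 [0.4374 0.1631]
tallA e2 [0.4529 0.2584]
tallB e1 [0.5505 0.3902]
tallB e2 [0.603  0.3063]
low1 [0.4418 0.3545]
low2 [0.5994 0.1942]
blank [ 0.393  -0.3236]
blank [ 0.4862 -0.33  ]
blank [ 0.4841 -0.3904]
blank [ 0.3889 -0.3814]
jig [ 0.5449 -0.3077]
jig [ 0.6396 -0.3176]
jig [ 0.6336 -0.3746]
jig [ 0.5375 -0.3659]
mj top back [ 0.513  -0.0996]
fj [ 0.6896 -0.0906]
vise [0.4747 0.0163]
vise [0.5171 0.0313]
vise [ 0.5529 -0.0799]
vise [0.646 0.054]
vise [0.6826 0.0708]
vise [ 0.6595 -0.0208]
A [0.4404 0.2619]
A [0.4204 0.1689]
B [0.5466 0.3917]
B [0.5861 0.3089]
low [0.5907 0.1997]
low [0.4352 0.3579]
```

Call:
{"fn": "servo_tool", "kwargs": {
  "rows": [
    [1,[0,0,0],-0.15],
    [1,[0,0,0],-0.15],
    [1,[0,0,0],-0.15],
    [1,[0,0,0],-0.15],
    [1,[0,0,0],-0.15],
    [1,[0,0,0],-0.15],
    [1,[0.018,-0.044,0],0],
    [1,[0.018,-0.044,0],0],
    [1,[0.018,-0.044,0],0],
    [1,[0.018,-0.044,0],0],
    [1,[0.018,-0.044,0],0],
    [1,[0.018,-0.044,0],0]
  ]
}}

```text
clock: 1.35
position: [0.3909, -0.2775, 0.2482]
tcp_rot: [0.991, -0.133, -0.0, -0.0]
contact_force: [1.0, -0.5, -0.1]
opening: 1.002
```

Call:
{"fn": "servo_tool", "kwargs": {
  "rows": [
    [1,[0.018,-0.044,0],0],
    [1,[0.018,-0.044,0],0],
    [1,[0.018,-0.044,0],0],
    [1,[0.018,-0.044,0],0],
    [1,[0.018,-0.044,0],0],
    [1,[0.018,-0.044,0],0],
    [1,[0,0,0],-0.15],
    [1,[0,0,0],-0.15],
    [1,[0,0,0],-0.15],
    [1,[0,0,0],-0.15],
    [1,[0,0,0],0],
    [1,[0,0,0],0]
  ]
}}

```text
clock: 2.55
position: [0.5637, -0.0529, 0.2481]
tcp_rot: [0.986, 0.164, -0.0, -0.0]
contact_force: [-0.3, -0.5, 0.3]
opening: 1.002
```

```bash
python3 - <<'E'
from h import *
w,c=save("wrist","w1");s=telemetry.sense();print(s["position"],yawq(s["tcp_rot"]),s["clock"])
cv2.imwrite("pics/w1b.png",cv2.resize(w,(800,600),interpolation=cv2.INTER_CUBIC))
E
```

```text
[ 0.5637502  -0.05291545  0.24815259] 0.32974155768890356 2.6
```

View pics/w1b.png

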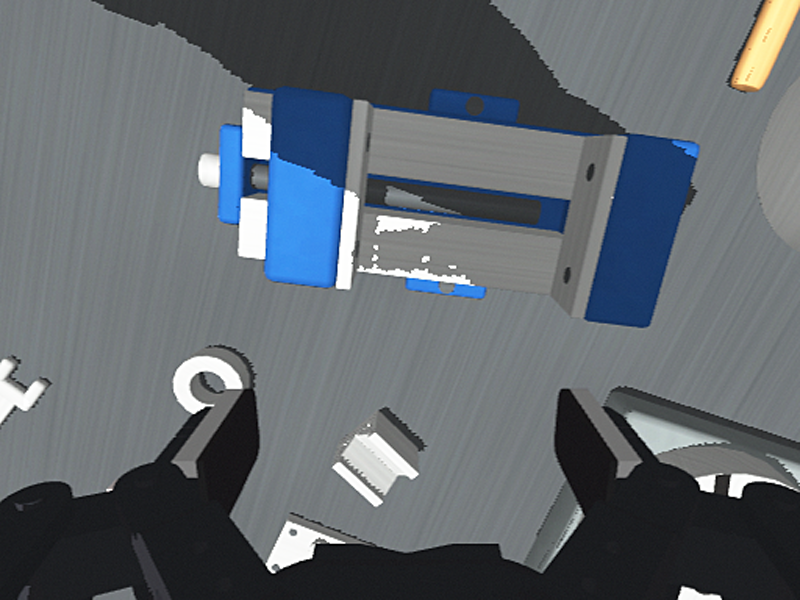

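Vise seen whole: movable jaw top (275-350, 88-288), fixed jaw (570-697, 135-327), yaw seems about 0.2 off the tool. I'll enlarge it.

```bash
python3 - <<'E'
from h import *
w=cv2.imread("pics/w1.png")[45:215,150:455]
w=cv2.convertScaleAbs(np.uint8(255*(w/255.)**.6))
cv2.imwrite("pics/w1c.png",cv2.resize(w,None,fx=2.6,fy=2.6,interpolation=cv2.INTER_CUBIC))
E
```

```text
(no output)
```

View pics/w1c.png

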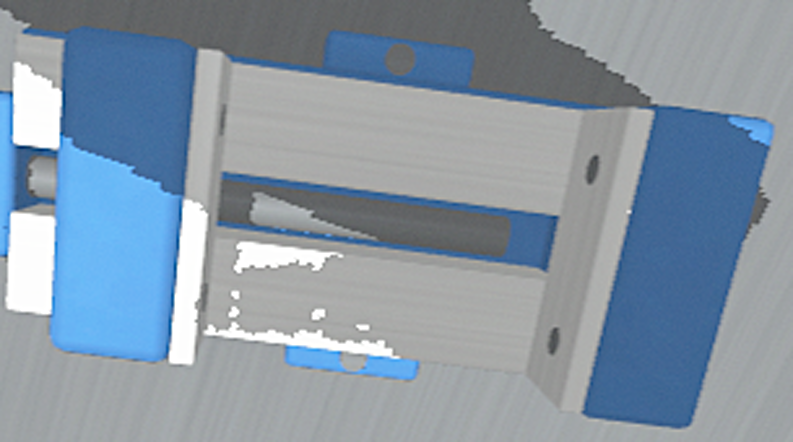

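```bash
cat >> h.py <<'E'
from scipy.optimize import least_squares
def fit(c,pts,uv,x0,z0=0):
    pts=np.array(pts,float)/1000;uv=np.array(uv,float)
    def w(x): 
        q=pts.copy();co,si=np.cos(x[2]),np.sin(x[2]);q[:,:2]=pts[:,:2]@np.array([[co,si],[-si,co]])+x[:2];q[:,2]+=z0;return q
    f=lambda x:(np.array([proj(c,p) for p in w(x)])-uv).ravel()
    r=least_squares(f,x0,loss="soft_l1");return r.x,r.fun.reshape(-1,2)
def go(x,y,z,yaw=None):
    s=telemetry.sense();p=s["position"];a=yawq(s["tcp_rot"])
    t=0 if yaw is None else -((yaw-a+np.pi/2)%np.pi-np.pi/2)
    m=R.from_quat(s["tcp_rot"]).as_matrix();
    if yaw is not None: m=m@R.from_rotvec([0,0,t]).as_matrix()
    print("now",p.round(4),round(a,4),"turn first",round(t,3),"then shift",(m.T@(np.array([x,y,z])-p)).round(4),"t",s["clock"])
E
python3 - <<'E'
from h import *
c=load("w1")
pts=[(-63,50,100),(-63,-50,100),(63,50,100),(63,-50,100),(63,50,55),(63,-50,55),(-63,-50,55),(113,50,100),(113,-50,100),(-113,50,100),(-113,-50,100)]
uv=[(224,50),(192,364),(629,110),(560,411),(584,108),(527,372),(206,336),(773,120),(690,427),(68,28),(53,350)]
uv=np.array(uv)/2.6+[150,45]-.3
x,r=fit(c,pts,uv,[.57,0,.3]);print(x);print(r.round(1).tolist())
go(.432,.213,.25,-.18)
E
```

```text
[ 0.5855733  -0.00345693  0.20535657]
[[-0.3, 0.0], [0.4, 1.0], [0.9, -2.2], [0.3, -0.2], [-0.6, -0.1], [-0.7, 0.7], [-0.2, -0.3], [6.4, 2.0], [5.3, 0.2], [-4.1, 0.0], [-3.5, -0.4]]
now [ 0.5638 -0.0529  0.2482] 0.3297 turn first 0.51 then shift [-0.1772 -0.238  -0.0018] t 2.6
```

Call:
{"fn": "servo_tool", "kwargs": {
  "rows": [
    [1,[0,0,0],0.15],
    [1,[0,0,0],0.15],
    [1,[0,0,0],0.15],
    [1,[0,0,0],0.06],
    [1,[-0.03,-0.04,0.01],0],
    [1,[-0.03,-0.04,0.01],0],
    [1,[-0.03,-0.04,0.01],0],
    [1,[-0.03,-0.04,0.01],0],
    [1,[-0.03,-0.04,0.01],0],
    [1,[-0.027,-0.038,0.01],0],
    [1,[0,0,0],0],
    [1,[0,0,0],0]
  ]
}}

```text
clock: 3.8
position: [0.4329, 0.2089, 0.1893]
tcp_rot: [0.996, -0.088, 0.0, 0.0]
contact_force: [0.2, 0.7, -0.4]
opening: 1.001
```

```bash
python3 - <<'E'
from h import *
w,c=save("wrist","w2");s=telemetry.sense();print(s["position"],yawq(s["tcp_rot"]),s["clock"])
cv2.imwrite("pics/w2b.png",cv2.resize(w,(800,600),interpolation=cv2.INTER_CUBIC))
E
```

```text
[0.43360244 0.20813827 0.18948323] -0.17686381761952935 3.85
```

View pics/w2b.png

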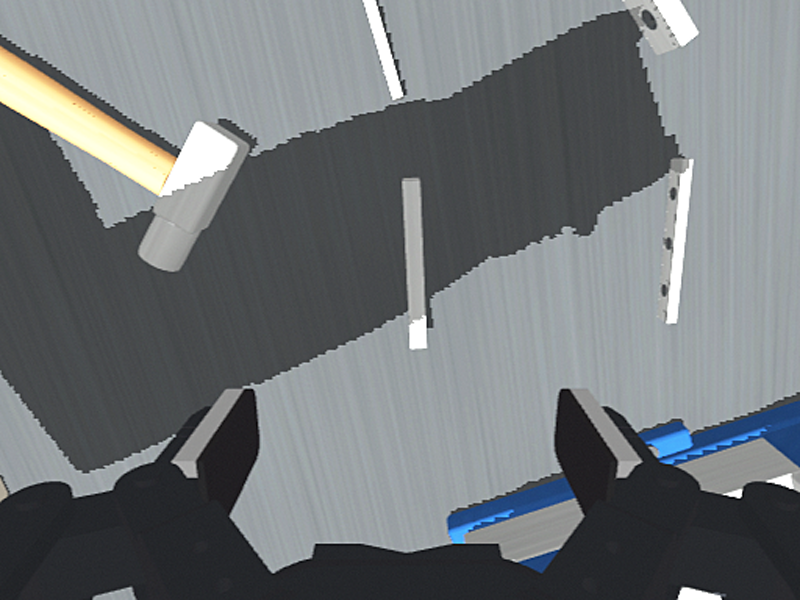

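Tall bar A lies at (403-427, 178-349), top face clean; low bars at (384,50) and (678,240), tall B's end at the top right.

```bash
python3 - <<'E'
from h import *
c=load("w2")
uv=np.array([(402.5,179),(419.5,178.5),(426.5,348),(409.5,349)])*.64-.18
x,r=fit(c,[(-5,50,28),(5,50,28),(5,-50,28),(-5,-50,28)],uv,[.43,.21,-.17]);print(x,r.round(1).tolist())
go(x[0],x[1],.021,x[2])
E
```

```text
[ 0.43812154  0.21549832 -0.13142804] [[-0.4, 0.3], [0.4, 0.1], [-0.2, -0.2], [0.2, -0.4]]
now [0.4336 0.2081 0.1895] -0.1769 turn first -0.045 then shift [ 0.0034 -0.0079  0.1685] t 3.85
```

Call:
{"fn": "servo_tool", "kwargs": {
  "rows": [
    [0,[0,0,0],-0.045],
    [0,[0.0034,-0.008,0.02],0],
    [0,[0,0,0.03],0],
    [0,[0,0,0.03],0],
    [0,[0,0,0.03],0],
    [0,[0,0,0.03],0],
    [0,[0,0,0.02],0],
    [0,[0,0,0.008],0],
    [0,[0,0,0],0],
    [0,[0,0,0],0]
  ]
}}

```text
clock: 4.85
position: [0.4388, 0.2151, 0.0221]
tcp_rot: [0.998, -0.066, 0.001, -0.0]
contact_force: [-0.6, -0.1, -0.1]
opening: 0.502
```

Call:
{"fn": "servo_tool", "kwargs": {
  "rows": [
    [-1,[0,0,0],0],
    [-1,[0,0,0],0],
    [-1,[0,0,0],0],
    [-1,[0,0,0],0],
    [-1,[0,0,0],0],
    [-1,[0,0,0],0],
    [-1,[0,0,0],0],
    [-1,[0,0,0],0]
  ]
}}

```text
clock: 5.65
position: [0.4383, 0.2157, 0.0223]
tcp_rot: [0.998, -0.065, 0.001, -0.0]
contact_force: [-0.7, -0.7, 5.9]
opening: 0.104
```

Call:
{"fn": "servo_tool", "kwargs": {
  "rows": [
    [-1,[0,0,-0.01],0],
    [-1,[0,0,-0.02],0],
    [-1,[0,0,-0.04],0],
    [-1,[0,0,-0.04],0],
    [-1,[0,0,-0.04],0],
    [-1,[0,0,0],0],
    [-1,[0,0,0],-0.11],
    [-1,[0,0,0],-0.11],
    [-1,[0,0,0],-0.11],
    [-1,[0,0,0],0],
    [-1,[0,0,0],0]
  ]
}}

```text
clock: 6.75
position: [0.4375, 0.2155, 0.1711]
tcp_rot: [0.995, 0.098, -0.0, 0.0]
contact_force: [0.5, 0.0, -2.3]
opening: 0.105
```

```bash
cat >> h.py <<'E'
V=np.array([.5856,-.0035,.2054])
def vgo(vx,vy,z,off=0): 
    co,si=np.cos(V[2]),np.sin(V[2]);go(V[0]+vx*co-vy*si,V[1]+vx*si+vy*co,z,V[2]+off)
E
python3 -c "
from h import *
vgo(-.035,0,.175);print(telemetry.sense()['contact_force'],telemetry.sense()['opening'])"
```

```text
now [0.4375 0.2155 0.1711] 0.1959 turn first -0.01 then shift [ 0.0653  0.2446 -0.0039] t 6.75
[ 0.53428505  0.00762157 -2.26443231] 0.10534910916256776
```

Call:
{"fn": "servo_tool", "kwargs": {
  "rows": [
    [-1,[0,0,0],-0.01],
    [-1,[0.011,0.041,0],0],
    [-1,[0.011,0.041,0],0],
    [-1,[0.011,0.041,0],0],
    [-1,[0.011,0.041,0],0],
    [-1,[0.011,0.041,0],0],
    [-1,[0.01,0.04,0],0],
    [-1,[0,0,0],0],
    [-1,[0,0,0],0],
    [-1,[0,0,0],0]
  ]
}}

```text
clock: 7.75
position: [0.5518, -0.0101, 0.1711]
tcp_rot: [0.995, 0.104, -0.0, -0.0]
contact_force: [-0.5, -0.0, -1.8]
opening: 0.103
```

```bash
python3 - <<'E'
from h import *
vgo(-.035,0,.0785)
w,c=save("wrist","w3")
cv2.imwrite("pics/w3b.png",cv2.resize(w,(800,600),interpolation=cv2.INTER_CUBIC))
E
```

```text
now [ 0.5518 -0.0101  0.1711] 0.2087 turn first 0.003 then shift [-0.0005  0.0005  0.0926] t 7.75
```

View pics/w3b.png

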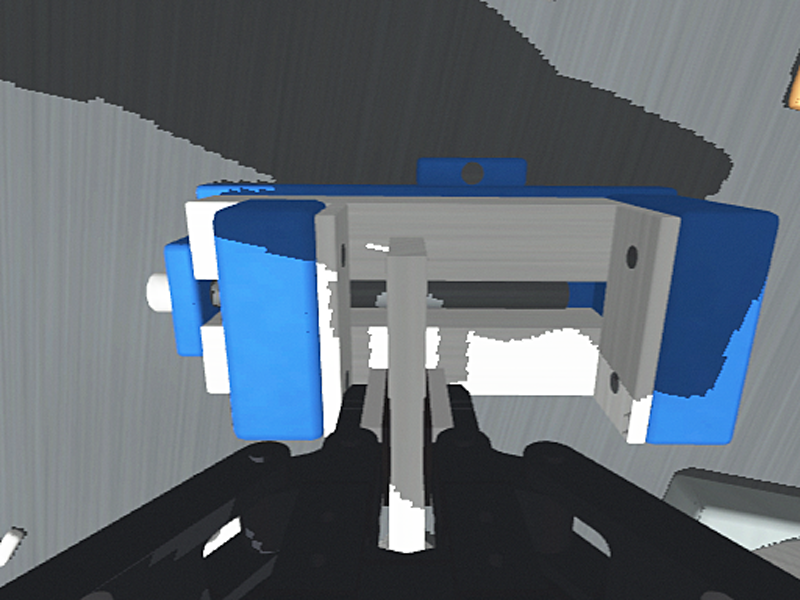

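```bash
python3 - <<'E'
from h import *
c=load("w3")
uv=np.array([(662,213),(628,442),(333,207),(337,437),(611,199),(596,394)])*.64-.18
x,r=fit(c,[(63,50,100),(63,-50,100),(-63,50,100),(-63,-50,100),(63,50,55),(63,-50,55)],uv,V);print(x,r.round(1).tolist())
z=.1711+.0057
a=px(c,388*.64,256*.64,z);b=px(c,427*.64,256*.64,z);e=px(c,387*.64,552*.64,z);g=px(c,425*.64,552*.64,z)
print(a,b,e,g,(a+b+e+g)/4, (a+b)/2,(e+g)/2)
d=(a+b-e-g)[:2];print(np.hypot(*d)/2,np.arctan2(-d[0],d[1]))
E
```

```text
[ 0.58434187 -0.00167676  0.19466187] [[-0.1, -0.6], [-1.5, -0.7], [0.0, 0.4], [1.6, 0.2], [2.9, 0.9], [-3.6, -0.4]]
[0.53675722 0.0372677  0.1768    ] [0.54588972 0.03919728 0.1768    ] [ 0.55357352 -0.04818039  0.1768    ] [ 0.56431936 -0.04590258  0.1768    ] [ 0.55013495 -0.0044045   0.1768    ] [0.54132347 0.03823249 0.1768    ] [ 0.55894644 -0.04704149  0.1768    ]
0.08707594357711425 0.20379391897539156
```

```bash
sed -i 's/^V=.*/V=np.array([.585,-.003,.203])/' h.py; python3 -c "
from h import *
vgo(-.035,0,.0785)"
```

```text
now [ 0.5518 -0.0098  0.1712] 0.2095 turn first 0.006 then shift [-0.0011  0.0001  0.0927] t 7.8
```

Call:
{"fn": "servo_tool", "kwargs": {
  "rows": [
    [-1,[-0.001,0,0],0.005],
    [-1,[0,0,0.025],0],
    [-1,[0,0,0.025],0],
    [-1,[0,0,0.02],0],
    [-1,[0,0,0.013],0],
    [-1,[0,0,0.005],0],
    [-1,[0,0,0.003],0],
    [-1,[0,0,0],0],
    [-1,[0,0,0],0]
  ]
}}

```text
clock: 8.7
position: [0.5516, -0.0107, 0.081]
tcp_rot: [0.995, 0.102, 0.001, 0.0]
contact_force: [1.0, 0.6, -2.1]
opening: 0.104
```

Call:
{"fn": "servo_tool", "kwargs": {
  "rows": [
    [-1,[0,0,0.002],0],
    [-1,[0,0,0],0],
    [-1,[0,0,0.001],0],
    [-1,[0,0,0],0]
  ]
}}

```text
clock: 9.1
position: [0.5513, -0.0109, 0.0773]
tcp_rot: [0.995, 0.102, 0.0, 0.0]
contact_force: [-0.1, -0.5, -1.0]
opening: 0.097
```

Call:
{"fn": "servo_tool", "kwargs": {
  "rows": [
    [-1,[0,0,0.0005],0],
    [-1,[0,0,0.0005],0],
    [-1,[0,0,0],0]
  ]
}}

```text
clock: 9.4
position: [0.5514, -0.0109, 0.0773]
tcp_rot: [0.995, 0.102, 0.0, 0.0]
contact_force: [-2.7, -0.2, 7.6]
opening: 0.103
```

Call:
{"fn": "servo_tool", "kwargs": {
  "rows": [
    [-0.7,[0,0,0],0],
    [-0.6,[0,0,0],0],
    [-0.6,[0,0,0],0],
    [-0.6,[0,0,0],0],
    [-0.6,[0,0,-0.015],0],
    [-0.6,[0,0,-0.025],0],
    [-0.6,[0,0,-0.04],0],
    [-0.6,[0,0,-0.04],0],
    [0,[0,0,-0.04],0],
    [1,[0,0,0],0],
    [1,[0,0,0],0]
  ]
}}

```text
clock: 10.5
position: [0.5513, -0.0109, 0.2366]
tcp_rot: [0.995, 0.102, 0.001, 0.0]
contact_force: [0.0, -0.1, -0.6]
opening: 0.705
```

```bash
python3 - <<'E'
from h import *
save("wrist","w4");save("side","d4")
go(.568,.345,.19,.47)
E
```

```text
now [ 0.5506 -0.0108  0.2349] 0.2039 turn first -0.266 then shift [ 0.1767 -0.3093  0.045 ] t 10.6
```

Call:
{"fn": "servo_tool", "kwargs": {
  "rows": [
    [1,[0,0,0],-0.13],
    [1,[0,0,0],-0.136],
    [1,[0.025,-0.044,0.006],0],
    [1,[0.025,-0.044,0.006],0],
    [1,[0.025,-0.044,0.006],0],
    [1,[0.025,-0.044,0.006],0],
    [1,[0.025,-0.044,0.006],0],
    [1,[0.025,-0.044,0.006],0],
    [1,[0.025,-0.044,0.009],0],
    [1,[0,0,0],0],
    [1,[0,0,0],0]
  ]
}}

```text
clock: 11.7
position: [0.5664, 0.3369, 0.1897]
tcp_rot: [0.972, 0.234, -0.002, 0.0]
contact_force: [-0.0, -0.6, -0.3]
opening: 1.0
```

```bash
python3 - <<'E'
from h import *
w,c=save("wrist","w5");s=telemetry.sense();print(s["position"],yawq(s["tcp_rot"]),s["clock"])
a=cv2.imread("pics/w4.png")[100:330,90:450]
cv2.imwrite("pics/w5b.png",np.vstack([cv2.resize(w[60:260],(800,312),interpolation=cv2.INTER_CUBIC),cv2.resize(a,(450,287),interpolation=cv2.INTER_CUBIC).__class__ and cv2.copyMakeBorder(cv2.resize(a,(450,287),interpolation=cv2.INTER_CUBIC),0,0,0,350,cv2.BORDER_CONSTANT)]))
E
```

```text
[0.56683331 0.33580514 0.19051728] 0.47083081267731447 11.75
```

View pics/w5b.png

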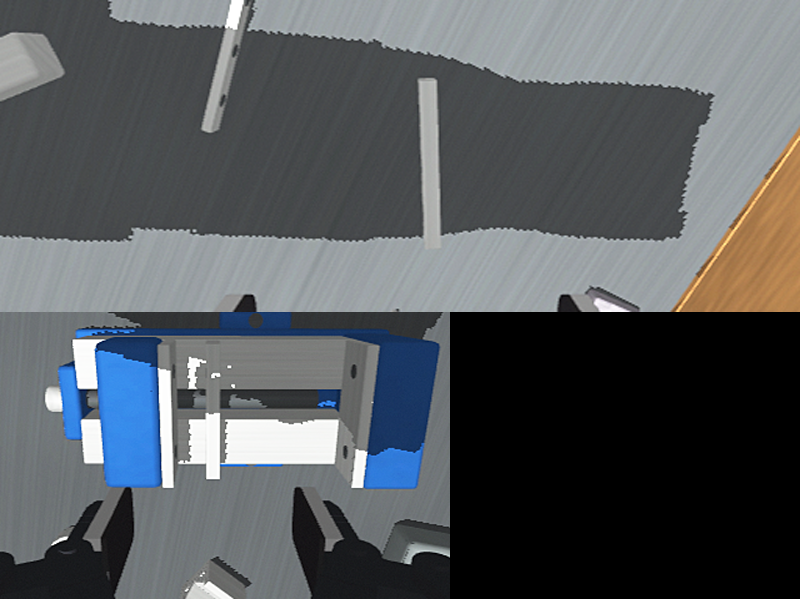

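Lower crop: bar A stands in the vise, parallel to the jaws, spanning the bed width. Upper: bar B's top at (418-441, 79-249).

```bash
python3 - <<'E'
from h import *
pts=[(-5,50,28),(5,50,28),(5,-50,28),(-5,-50,28)]
uv=np.array([(418,79),(436,79),(441,247),(425.5,249)])*.64+[-.18,60-.18]
x,r=fit(load("w5"),pts,uv,[.57,.34,.47]);print(x,r.round(1).tolist())
go(x[0],x[1],.022,x[2])
c=load("w4")
uv=np.array([(205,31),(218,31),(219,167),(206,167)])/1.25+[90,100]
y,r=fit(c,pts,uv,[.55,-.01,.2],.055);print("barA",y,r.round(1).tolist())
uv=np.array([(376,31),(364,175),(173,31),(173,176),(343,25),(336,150)])/1.25+[90,100]
v,r=fit(c,[(63,50,100),(63,-50,100),(-63,50,100),(-63,-50,100),(63,50,55),(63,-50,55)],uv,V);print("vise",v,r.round(1).tolist())
E
```

```text
[0.57240607 0.35277818 0.52153773] [[-0.1, 0.0], [0.1, -0.6], [0.3, 0.8], [-0.3, -0.0]]
now [0.5668 0.3358 0.1905] 0.4708 turn first -0.051 then shift [ 0.0138 -0.0119  0.1685] t 11.75
barA [ 0.55064974 -0.01140342  0.21007343] [[-0.7, -0.1], [0.7, -0.2], [0.2, 0.1], [-0.2, 0.2]]
vise [ 0.58771746 -0.00221026  0.2053595 ] [[-3.6, -0.3], [-6.7, -0.0], [-0.3, 0.0], [3.2, -0.5], [4.5, 0.1], [0.7, 0.8]]
```

Call:
{"fn": "servo_tool", "kwargs": {
  "rows": [
    [0,[0,0,0],-0.051],
    [0,[0.0138,-0.012,0.02],0],
    [0,[0,0,0.03],0],
    [0,[0,0,0.03],0],
    [0,[0,0,0.03],0],
    [0,[0,0,0.03],0],
    [0,[0,0,0.02],0],
    [0,[0,0,0.008],0],
    [0,[0,0,0],0],
    [0,[0,0,0],0]
  ]
}}

```text
clock: 12.75
position: [0.5742, 0.3528, 0.0253]
tcp_rot: [0.966, 0.257, 0.001, -0.0]
contact_force: [0.1, 0.3, 0.9]
opening: 0.496
```

Call:
{"fn": "servo_tool", "kwargs": {
  "rows": [
    [-1,[0,0,0],0],
    [-1,[0,0,0],0],
    [-1,[0,0,0],0],
    [-1,[0,0,0],0],
    [-1,[0,0,0],0],
    [-1,[0,0,0],0],
    [-1,[0,0,0],0]
  ]
}}

```text
clock: 13.45
position: [0.5739, 0.3534, 0.0254]
tcp_rot: [0.966, 0.258, 0.001, -0.0]
contact_force: [-0.4, -1.2, 5.4]
opening: 0.102
```

Call:
{"fn": "servo_tool", "kwargs": {
  "rows": [
    [-1,[0,0,-0.01],0],
    [-1,[0,0,-0.02],0],
    [-1,[0,0,-0.04],0],
    [-1,[0,0,-0.04],0],
    [-1,[0,0,-0.04],0],
    [-1,[0,0,0],0],
    [-1,[0,0,0],0.1],
    [-1,[0,0,0],0.1],
    [-1,[0,0,0],0.12],
    [-1,[0,0,0],0],
    [-1,[0,0,0],0]
  ]
}}

```text
clock: 14.55
position: [0.5732, 0.3532, 0.1738]
tcp_rot: [0.995, 0.102, -0.0, 0.0]
contact_force: [0.1, -0.1, -2.8]
opening: 0.101
```

```bash
python3 -c "
from h import *
vgo(.035,0,.175)"
```

```text
now [0.5732 0.3532 0.1738] 0.2045 turn first 0.001 then shift [-0.0253  0.3512 -0.0011] t 14.55
```

Call:
{"fn": "servo_tool", "kwargs": {
  "rows": [
    [-1,[-0.003,0.044,0],0],
    [-1,[-0.003,0.044,0],0],
    [-1,[-0.003,0.044,0],0],
    [-1,[-0.003,0.044,0],0],
    [-1,[-0.003,0.044,0],0],
    [-1,[-0.003,0.044,0],0],
    [-1,[-0.003,0.044,0],0],
    [-1,[-0.004,0.043,0],0],
    [-1,[0,0,0],0],
    [-1,[0,0,0],0],
    [-1,[0,0,0],0]
  ]
}}

```text
clock: 15.65
position: [0.6189, 0.0049, 0.1741]
tcp_rot: [0.995, 0.101, -0.0, -0.0]
contact_force: [-0.9, 1.5, -1.9]
opening: 0.1
```

```bash
python3 -c "
from h import *
w,c=save('wrist','w6')
cv2.imwrite('pics/w6b.png',cv2.resize(w[110:370],(800,406),interpolation=cv2.INTER_CUBIC))
vgo(.035,0,.0804)"
```

```text
now [0.6188 0.0053 0.1741] 0.2032 turn first 0.0 then shift [0.0002 0.0013 0.0937] t 15.7
```

View pics/w6b.png

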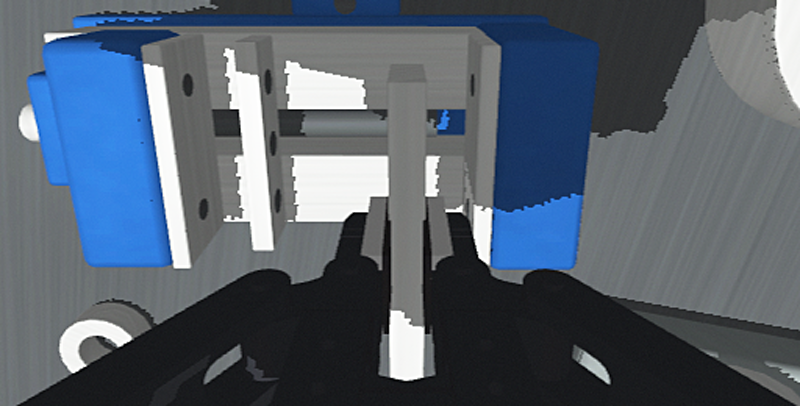

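Bar B held parallel at column 407, bar A untouched at (250,145). Lowering.

Call:
{"fn": "servo_tool", "kwargs": {
  "rows": [
    [-1,[0,0.001,0.025],0],
    [-1,[0,0,0.025],0],
    [-1,[0,0,0.02],0],
    [-1,[0,0,0.013],0],
    [-1,[0,0,0.005],0],
    [-1,[0,0,0.003],0],
    [-1,[0,0,0],0],
    [-1,[0,0,0.001],0],
    [-1,[0,0,0],0],
    [-1,[0,0,0],0]
  ]
}}

```text
clock: 16.7
position: [0.6194, 0.0032, 0.0827]
tcp_rot: [0.995, 0.1, 0.0, 0.0]
contact_force: [0.1, 0.1, -3.1]
opening: 0.1
```

Call:
{"fn": "servo_tool", "kwargs": {
  "rows": [
    [-1,[0,-0.0005,0.001],0],
    [-1,[0,0,0.001],0],
    [-1,[0,0,0.0005],0],
    [-1,[0,0,0],0]
  ]
}}

```text
clock: 17.1
position: [0.6192, 0.0038, 0.0804]
tcp_rot: [0.995, 0.1, 0.0, 0.0]
contact_force: [-1.9, -0.0, 4.4]
opening: 0.106
```

Call:
{"fn": "servo_tool", "kwargs": {
  "rows": [
    [-1,[0,0,0.0005],0],
    [-1,[0,0,0],0],
    [-1,[0,0,0],0]
  ]
}}

```text
clock: 17.4
position: [0.6192, 0.0038, 0.0804]
tcp_rot: [0.995, 0.1, 0.001, 0.0]
contact_force: [-3.7, 0.8, 10.4]
opening: 0.099
```

Call:
{"fn": "servo_tool", "kwargs": {
  "rows": [
    [-0.7,[0,0,0],0],
    [-0.6,[0,0,0],0],
    [-0.6,[0,0,0],0],
    [-0.6,[0,0,0],0],
    [-0.6,[0,0,-0.015],0],
    [-0.6,[0,0,-0.025],0],
    [-0.6,[0,0,-0.04],0],
    [-0.6,[0,0,-0.04],0],
    [0,[0,0,-0.04],0],
    [1,[0,0,0],-0.1],
    [1,[0,0,0],-0.15],
    [1,[0,0,0],-0.15]
  ]
}}

```text
clock: 18.6
position: [0.6192, 0.0038, 0.2394]
tcp_rot: [0.954, 0.299, 0.0, 0.0]
contact_force: [-0.1, 0.7, -1.1]
opening: 0.87
```

Call:
{"fn": "servo_tool", "kwargs": {
  "rows": [
    [1,[0,0,0],-0.15],
    [1,[0,0,0],-0.15],
    [1,[0,0,0],-0.15],
    [1,[0,0,0],-0.15],
    [1,[0,0,0],-0.15],
    [1,[0,0,0],-0.15],
    [1,[0,0,0],0],
    [1,[0,0,0],0]
  ]
}}

```text
clock: 19.4
position: [0.6192, 0.0038, 0.2391]
tcp_rot: [0.733, 0.68, -0.0, -0.0]
contact_force: [0.5, -0.5, 0.2]
opening: 1.001
```

```bash
python3 -c "
from h import *
go(.438,-.356,.19,1.5)"
```

```text
now [0.6192 0.0038 0.2391] 1.4965 turn first -0.004 then shift [-0.3717 -0.1553  0.0491] t 19.4
```

Call:
{"fn": "servo_tool", "kwargs": {
  "rows": [
    [1,[-0.041,-0.017,0],0],
    [1,[-0.041,-0.017,0],0],
    [1,[-0.041,-0.017,0],0],
    [1,[-0.041,-0.017,0.008],0],
    [1,[-0.041,-0.017,0.008],0],
    [1,[-0.041,-0.017,0.008],0],
    [1,[-0.041,-0.017,0.008],0],
    [1,[-0.041,-0.017,0.008],0],
    [1,[-0.042,-0.018,0.008],0],
    [1,[0,0,0],0],
    [1,[0,0,0],0]
  ]
}}

```text
clock: 20.5
position: [0.439, -0.3553, 0.1909]
tcp_rot: [0.733, 0.68, 0.0, -0.0]
contact_force: [-0.3, 0.6, 0.2]
opening: 1.002
```

```bash
python3 - <<'E'
from h import *
w,c=save("wrist","w7");s=telemetry.sense();print(s["position"],yawq(s["tcp_rot"]),s["clock"])
cv2.imwrite("pics/w7b.png",cv2.resize(w,(800,600),interpolation=cv2.INTER_CUBIC))
E
```

```text
[ 0.439649   -0.35448828  0.19118882] 1.4978473547331614 20.55
```

View pics/w7b.png

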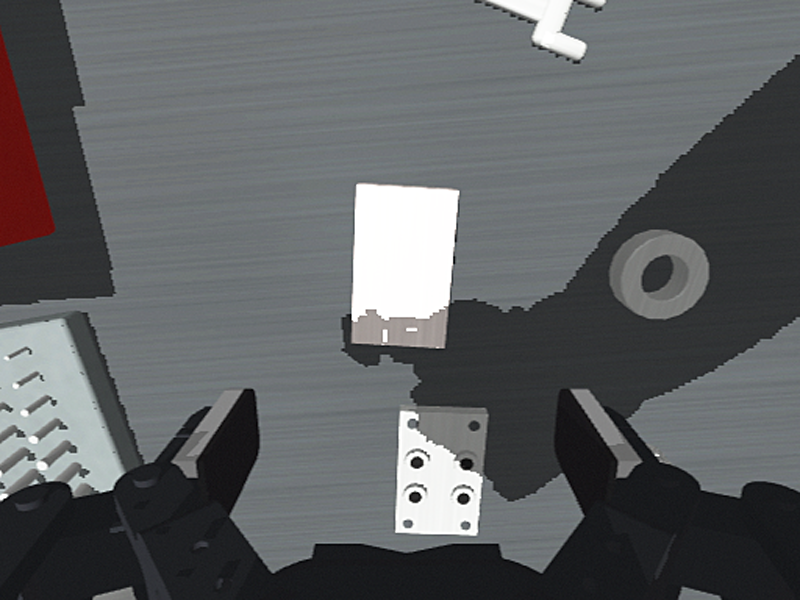

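Blank's top corners: (356,184), (459,190), (446,348), (352,344). Jig's: (400,406), (488,408), (479,536), (395,533).

```bash
python3 - <<'E'
from h import *
c=load("w7")
f=lambda z:[(-50,-30,z),(-50,30,z),(50,30,z),(50,-30,z)]
x,r=fit(c,f(14),np.array([(356,184),(459,190),(446,348),(352,344)])*.64-.18,[.438,-.356,0]);print("blank",x,r.round(1).tolist())
y,r=fit(c,f(10),np.array([(400,406),(488,408),(479,536),(395,533)])*.64-.18,[.58,-.34,0]);print("jig",y,r.round(1).tolist())
go(x[0],x[1],.015,x[2]+np.pi/2)
E
```

```text
blank [ 0.43612765 -0.35681843 -0.129561  ] [[0.0, -0.1], [-0.0, -0.3], [-0.1, 0.5], [0.1, 0.1]]
jig [ 0.58425188 -0.34216053 -0.10496858] [[-0.4, 1.0], [0.3, 1.2], [-0.6, -2.3], [0.6, -1.6]]
now [ 0.4396 -0.3545  0.1912] 1.4978 turn first 0.057 then shift [-0.0028 -0.0032  0.1762] t 20.55
```

Call:
{"fn": "servo_tool", "kwargs": {
  "rows": [
    [1,[0,0,0],0.057],
    [1,[-0.0028,-0.0032,0.02],0],
    [1,[0,0,0.03],0],
    [1,[0,0,0.03],0],
    [1,[0,0,0.03],0],
    [1,[0,0,0.03],0],
    [1,[0,0,0.02],0],
    [1,[0,0,0.01],0],
    [1,[0,0,0.006],0],
    [1,[0,0,0],0],
    [1,[0,0,0],0]
  ]
}}

```text
clock: 21.65
position: [0.4368, -0.3571, 0.0161]
tcp_rot: [0.75, 0.661, 0.0, 0.001]
contact_force: [0.7, -0.6, -0.1]
opening: 1.0
```

Call:
{"fn": "servo_tool", "kwargs": {
  "rows": [
    [0.6,[0,0,0],0],
    [0.5,[0,0,0],0],
    [0.4,[0,0,0],0],
    [0.3,[0,0,0],0],
    [0,[0,0,0],0],
    [-0.5,[0,0,0],0],
    [-1,[0,0,0],0],
    [-1,[0,0,0],0]
  ]
}}

```text
clock: 22.45
position: [0.4364, -0.3573, 0.0164]
tcp_rot: [0.751, 0.661, -0.0, 0.001]
contact_force: [-1.6, 1.0, 10.6]
opening: 0.685
```

Call:
{"fn": "servo_tool", "kwargs": {
  "rows": [
    [-1,[0,0,-0.005],0],
    [-1,[0,0,-0.015],0],
    [-1,[0,0,-0.04],0],
    [-1,[0,0,-0.045],0],
    [-1,[0,0,-0.045],0],
    [-1,[0,0,-0.03],0],
    [-1,[0,0,0],0],
    [-1,[0,0,0],-0.11],
    [-1,[0,0,0],-0.11],
    [-1,[0,0,0],-0.11],
    [-1,[0,0,0],0],
    [-1,[0,0,0],0]
  ]
}}

```text
clock: 23.65
position: [0.4359, -0.3566, 0.1943]
tcp_rot: [0.633, 0.774, 0.0, -0.001]
contact_force: [-0.5, -0.1, -2.1]
opening: 0.679
```

```bash
python3 - <<'E'
from h import *
print(telemetry.sense()["opening"],telemetry.sense()["contact_force"])
vgo(0,0,.19,np.pi/2)
E
```

```text
0.6787403186594573 [-0.48202874 -0.14573208 -2.13847084]
now [ 0.4359 -0.3566  0.1943] 1.7708 turn first -0.003 then shift [0.3163 0.2173 0.0045] t 23.65
```

Call:
{"fn": "servo_tool", "kwargs": {
  "rows": [
    [-1,[0.035,0.024,0],-0.003],
    [-1,[0.035,0.024,0],0],
    [-1,[0.035,0.024,0],0],
    [-1,[0.035,0.024,0],0],
    [-1,[0.035,0.024,0],0],
    [-1,[0.035,0.024,0],0],
    [-1,[0.035,0.024,0],0],
    [-1,[0.035,0.024,0],0],
    [-1,[0.036,0.025,0],0],
    [-1,[0,0,0],0],
    [-1,[0,0,0],0],
    [-1,[0,0,0],0]
  ]
}}

```text
clock: 24.85
position: [0.5837, -0.0037, 0.1948]
tcp_rot: [0.631, 0.776, -0.0, -0.0]
contact_force: [0.6, -0.1, -2.5]
opening: 0.684
```

```bash
python3 - <<'E'
from h import *
w,c=save("wrist","w8");save("scene","s8")
vgo(0,0,.0994,np.pi/2)
cv2.imwrite("pics/w8b.png",cv2.resize(w,(800,600),interpolation=cv2.INTER_CUBIC))
E
```

```text
now [ 0.5837 -0.0043  0.1951] 1.7747 turn first 0.001 then shift [0.001  0.0016 0.0957] t 24.95
```

View pics/w8b.png

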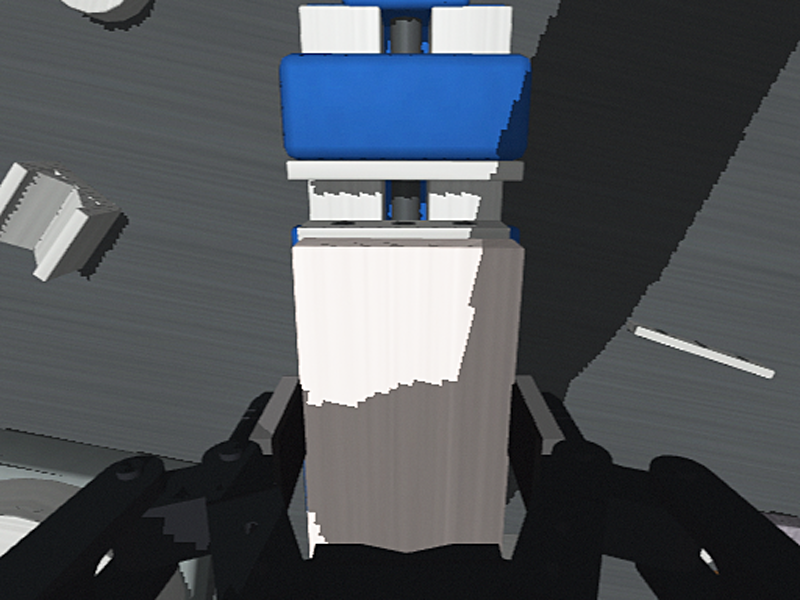

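Blank held square (far top edge v≈247, u 292–523), jaw edge v≈180 (288–523).

```bash
python3 - <<'E'
from h import *
c=load("w8");k=.64
def v(u,w,z):
    p=px(c,u*k-.18,w*k-.18,z)[:2]-V[:2];co,si=np.cos(V[2]),np.sin(V[2]);return (np.array([[co,si],[-si,co]])@p*1000).round(1)
for n,u,w,z in(("blankL",292,247,.1927),("blankR",523,246,.1927),("jawL",288,180,.1),("jawR",523,180,.1),("barA",296,239,.083),("barA R",521,239,.083)):print(n,v(u,w,z))
E
```

```text
blankL [-51.6 -29. ]
blankR [-51.9  29.6]
jawL [-62.7 -50.1]
jawR [-62.8  49.2]
barA [-34.6 -52. ]
barA R [-34.7  53.9]
```

Call:
{"fn": "servo_tool", "kwargs": {
  "rows": [
    [-1,[0.0005,0.0016,0.02],0],
    [-1,[0,0,0.025],0],
    [-1,[0,0,0.02],0],
    [-1,[0,0,0.015],0],
    [-1,[0,0,0.008],0],
    [-1,[0,0,0.003],0],
    [-1,[0,0,0.002],0],
    [-1,[0,0,0],0],
    [-1,[0,0,0],0],
    [-1,[0,0,0],0]
  ]
}}

```text
clock: 25.95
position: [0.5857, -0.0024, 0.1027]
tcp_rot: [0.631, 0.776, 0.0, 0.0]
contact_force: [-0.7, 0.1, -2.9]
opening: 0.678
```

```bash
python3 -c "
from h import *
vgo(0,0,.0994,np.pi/2);print(telemetry.sense()['contact_force'])"
```

```text
now [ 0.5857 -0.0024  0.1027] 1.7771 turn first 0.003 then shift [-0.0004 -0.0008  0.0033] t 25.95
[-0.69181747  0.06981269 -2.8602514 ]
```

Call:
{"fn": "servo_tool", "kwargs": {
  "rows": [
    [-1,[0,-0.0006,0.001],0.002],
    [-1,[0,0,0.001],0],
    [-1,[0,0,0.0005],0],
    [-1,[0,0,0],0],
    [-1,[0,0,0],0]
  ]
}}

```text
clock: 26.45
position: [0.5849, -0.0025, 0.0996]
tcp_rot: [0.631, 0.776, -0.0, -0.0]
contact_force: [-0.3, -0.1, -1.7]
opening: 0.683
```

Call:
{"fn": "servo_tool", "kwargs": {
  "rows": [
    [-1,[0,0,0.0005],0],
    [-1,[0,0,0.0005],0],
    [-1,[0,0,0],0],
    [-1,[0,0,0],0]
  ]
}}

```text
clock: 26.85
position: [0.585, -0.0025, 0.0994]
tcp_rot: [0.631, 0.776, 0.0, 0.0]
contact_force: [-1.9, 0.2, 5.0]
opening: 0.677
```

Call:
{"fn": "servo_tool", "kwargs": {
  "rows": [
    [0.45,[0,0,0],0],
    [0.6,[0,0,0],0],
    [0.8,[0,0,0],0],
    [1,[0,0,0],0],
    [1,[0,0,0],0],
    [1,[0,0,-0.02],0],
    [1,[0,0,-0.03],0],
    [1,[0,0,-0.04],0],
    [1,[0,0,-0.04],0],
    [1,[0,0,0],0],
    [1,[0,0,0],0]
  ]
}}

```text
clock: 27.95
position: [0.5852, -0.0026, 0.2293]
tcp_rot: [0.631, 0.775, 0.0, 0.001]
contact_force: [-0.2, 0.2, -0.7]
opening: 1.004
```

```bash
python3 - <<'E'
from h import *
w,c=save("wrist","w9")
go(.584,-.342,.19,-.105+np.pi/2)
cv2.imwrite("pics/w9b.png",cv2.resize(w[90:330,130:390],None,fx=2.3,fy=2.3,interpolation=cv2.INTER_CUBIC))
E
```

```text
now [ 0.5847 -0.0025  0.2281] 1.775 turn first 0.309 then shift [-0.3377  0.0349  0.0381] t 28.0
```

View pics/w9b.png

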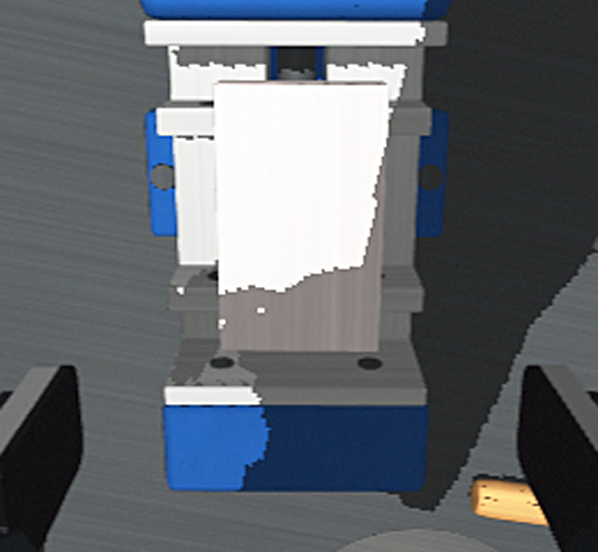

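Blank lies flat on both bars: corners (216,84), (388,84), (380,351), (220,351); jaw edges v=45 (146–446) and v=387 (163–427).

```bash
python3 - <<'E'
from h import *
c=load("w9");g=lambda a:np.array(a)/2.3+[130,90]-.28
q=lambda a,b,z:[(-a,-b,z),(-a,b,z),(a,b,z),(a,-b,z)]
for n,P,U in(("blank",q(50,30,97),[(216,84),(388,84),(380,351),(220,351)]),("vise",q(63,50,100),[(145,45.5),(447,45.5),(427,388),(163,388)])):
    x,r=fit(c,P,g(U),V);d=x[:2]-V[:2];print(n,x,r.round(1).tolist())
E
```

```text
blank [ 0.58451977 -0.00190622  0.1993513 ] [[-1.3, -0.5], [0.9, -0.2], [-0.2, 0.6], [0.4, 0.3]]
vise [ 0.58537696 -0.00365738  0.20095856] [[-0.3, -0.2], [0.0, 0.2], [0.1, 0.2], [0.2, -0.2]]
```

Call:
{"fn": "servo_tool", "kwargs": {
  "rows": [
    [1,[0,0,0],0.15],
    [1,[0,0,0],0.15],
    [1,[0,0,0],0.009],
    [1,[-0.042,0.004,0],0],
    [1,[-0.042,0.004,0],0],
    [1,[-0.042,0.004,0],0],
    [1,[-0.042,0.004,0.006],0],
    [1,[-0.042,0.004,0.008],0],
    [1,[-0.042,0.005,0.008],0],
    [1,[-0.042,0.005,0.008],0],
    [1,[-0.043,0.005,0.008],0],
    [1,[0,0,0],0]
  ]
}}

```text
clock: 29.2
position: [0.5831, -0.3461, 0.187]
tcp_rot: [0.743, 0.669, -0.001, -0.002]
contact_force: [-0.1, 1.1, -0.6]
opening: 0.999
```

```bash
python3 - <<'E'
from h import *
w,c=save("wrist","w10");s=telemetry.sense();print(s["position"],yawq(s["tcp_rot"]),s["clock"])
cv2.imwrite("pics/w10b.png",cv2.resize(w[90:330,130:390],None,fx=2.3,fy=2.3,interpolation=cv2.INTER_CUBIC))
E
```

```text
[ 0.58334686 -0.34373418  0.18781063] 1.4665616446490994 29.25
```

View pics/w10b.png

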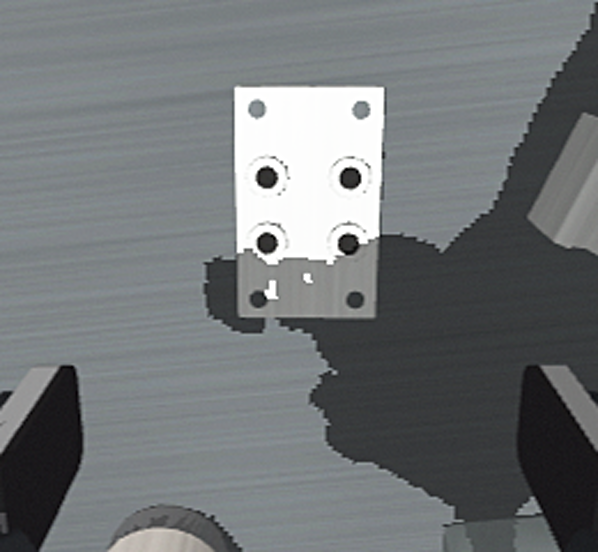

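Jig, bushings up, corners (235,86), (385,87), (376,318), (239,318).

```bash
python3 - <<'E'
from h import *
c=load("w10");q=lambda a,b,z:[(-a,-b,z),(-a,b,z),(a,b,z),(a,-b,z)]
x,r=fit(c,q(50,30,10),np.array([(235,86),(385,87),(376,318),(239,318)])/2.3+[130,90]-.28,[.584,-.342,-.1]);print(x,r.round(1).tolist())
go(x[0],x[1],.013,x[2]+np.pi/2)
E
```

```text
[ 0.58722048 -0.34226377 -0.11182363] [[-0.2, -0.2], [0.1, -0.2], [0.1, 0.4], [-0.0, 0.1]]
now [ 0.5833 -0.3437  0.1878] 1.4666 turn first 0.008 then shift [0.0016 0.0043 0.1748] t 29.25
```

Call:
{"fn": "servo_tool", "kwargs": {
  "rows": [
    [1,[0,0,0],0.008],
    [1,[0.0016,0.0043,0.02],0],
    [1,[0,0,0.03],0],
    [1,[0,0,0.03],0],
    [1,[0,0,0.03],0],
    [1,[0,0,0.03],0],
    [1,[0,0,0.02],0],
    [1,[0,0,0.01],0],
    [1,[0,0,0.004],0],
    [1,[0,0,0],0],
    [1,[0,0,0],0]
  ]
}}

```text
clock: 30.35
position: [0.5895, -0.3404, 0.018]
tcp_rot: [0.746, 0.666, 0.0, 0.001]
contact_force: [-0.4, -0.2, 0.1]
opening: 1.003
```

Call:
{"fn": "servo_tool", "kwargs": {
  "rows": [
    [0.6,[0,0,0],0],
    [0.5,[0,0,0],0],
    [0.4,[0,0,0],0],
    [0.3,[0,0,0],0],
    [0,[0,0,0],0],
    [-0.5,[0,0,0],0],
    [-1,[0,0,0],0],
    [-1,[0,0,0],0]
  ]
}}

```text
clock: 31.15
position: [0.5894, -0.3416, 0.0186]
tcp_rot: [0.746, 0.666, -0.0, 0.002]
contact_force: [-2.3, -3.1, 11.0]
opening: 0.671
```

Gripped a bit high (5 mm above plan); I'll regrasp lower.

Call:
{"fn": "servo_tool", "kwargs": {
  "rows": [
    [0.45,[0,0,0],0],
    [0.7,[0,0,0],0],
    [1,[0,0,0],0],
    [1,[0,-0.002,0.003],0],
    [1,[0,0,0.002],0],
    [1,[0,0,0],0],
    [1,[0,0,0],0]
  ]
}}

```text
clock: 31.85
position: [0.5868, -0.34, 0.0115]
tcp_rot: [0.746, 0.666, -0.0, -0.0]
contact_force: [0.8, 0.6, 0.1]
opening: 1.001
```

Call:
{"fn": "servo_tool", "kwargs": {
  "rows": [
    [0.6,[0,0,0],0],
    [0.5,[0,0,0],0],
    [0.4,[0,0,0],0],
    [0.3,[0,0,0],0],
    [0,[0,0,0],0],
    [-0.5,[0,0,0],0],
    [-1,[0,0,0],0],
    [-1,[0,0,0],0]
  ]
}}

```text
clock: 32.65
position: [0.5871, -0.3404, 0.0126]
tcp_rot: [0.746, 0.666, 0.0, 0.001]
contact_force: [-1.9, -0.3, 7.0]
opening: 0.684
```

Call:
{"fn": "servo_tool", "kwargs": {
  "rows": [
    [-1,[0,0,-0.005],0],
    [-1,[0,0,-0.015],0],
    [-1,[0,0,-0.04],0],
    [-1,[0,0,-0.045],0],
    [-1,[0,0,-0.045],0],
    [-1,[0,0,-0.04],0],
    [-1,[0,0,0],0],
    [-1,[0,0,0],-0.1],
    [-1,[0,0,0],-0.1],
    [-1,[0,0,0],-0.115],
    [-1,[0,0,0],0],
    [-1,[0,0,0],0]
  ]
}}

```text
clock: 33.85
position: [0.5866, -0.3397, 0.2004]
tcp_rot: [0.633, 0.774, -0.0, -0.001]
contact_force: [-0.8, 0.6, -5.5]
opening: 0.679
```

```bash
python3 - <<'E'
from h import *
print(telemetry.sense()["opening"],telemetry.sense()["contact_force"])
vgo(0,0,.2,np.pi/2)
E
```

```text
0.6791572646017581 [-0.75415472  0.63571846 -5.52733151]
now [ 0.5866 -0.3397  0.2004] 1.7697 turn first -0.004 then shift [0.3301 0.0663 0.0009] t 33.85
```

Call:
{"fn": "servo_tool", "kwargs": {
  "rows": [
    [-1,[0.036,0.007,0],-0.004],
    [-1,[0.036,0.007,0],0],
    [-1,[0.036,0.007,0],0],
    [-1,[0.037,0.007,0],0],
    [-1,[0.037,0.007,0],0],
    [-1,[0.037,0.007,0],0],
    [-1,[0.037,0.008,0],0],
    [-1,[0.037,0.008,0],0],
    [-1,[0.037,0.008,0],0],
    [-1,[0,0,0],0],
    [-1,[0,0,0],0],
    [-1,[0,0,0],0]
  ]
}}

```text
clock: 35.05
position: [0.584, -0.004, 0.2014]
tcp_rot: [0.631, 0.776, -0.0, -0.0]
contact_force: [-0.3, -0.1, -5.1]
opening: 0.677
```

```bash
python3 - <<'E'
from h import *
w,c=save("wrist","w11")
vgo(0,0,.1096,np.pi/2)
cv2.imwrite("pics/w11b.png",cv2.resize(w,(800,600),interpolation=cv2.INTER_CUBIC))
E
```

```text
now [ 0.5841 -0.0043  0.2014] 1.775 turn first 0.001 then shift [0.0011 0.0012 0.0918] t 35.1
```

View pics/w11b.png

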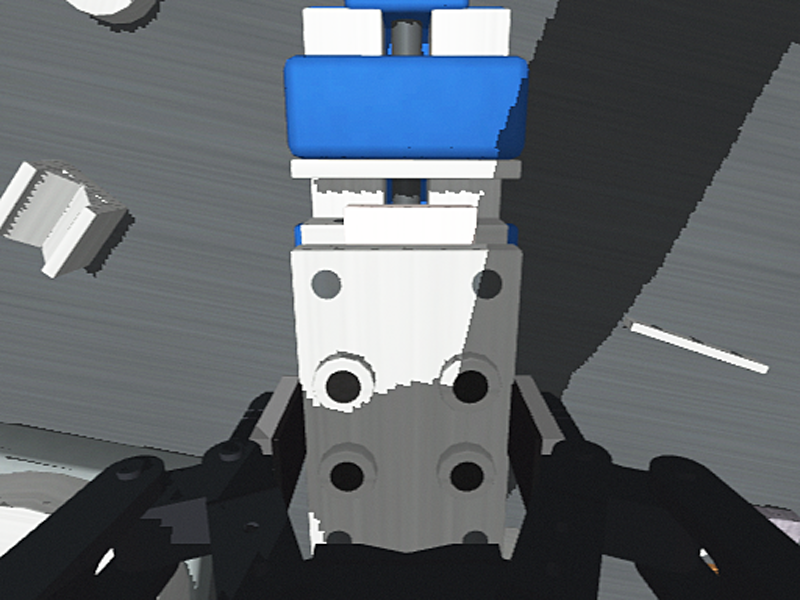

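```bash
python3 - <<'E'
from h import *
c=load("w11");k=.64
def v(u,w,z):
    p=px(c,u*k-.18,w*k-.18,z)[:2]-V[:2];co,si=np.cos(V[2]),np.sin(V[2]);return (np.array([[co,si],[-si,co]])@p*1000).round(1)
for n,u,w,z in(("jigL",291,251,.1988),("jigR",522,250,.1988),("jawL",291,179,.1),("jawR",521,179,.1),("blankL",344,207,.097),("blank R",477,207,.097)):print(n,v(u,w,z))
w=cv2.imread("pics/w11.png");cv2.imwrite("pics/w11c.png",cv2.resize(w[95:185,170:350],(800,400),interpolation=cv2.INTER_CUBIC))
E
```

```text
jigL [-50.2 -29.8]
jigR [-50.5  29.2]
jawL [-62.4 -50.6]
jawR [-62.5  49.4]
blankL [-50.  -28.3]
blank R [-50.1  31.2]
```

View pics/w11c.png

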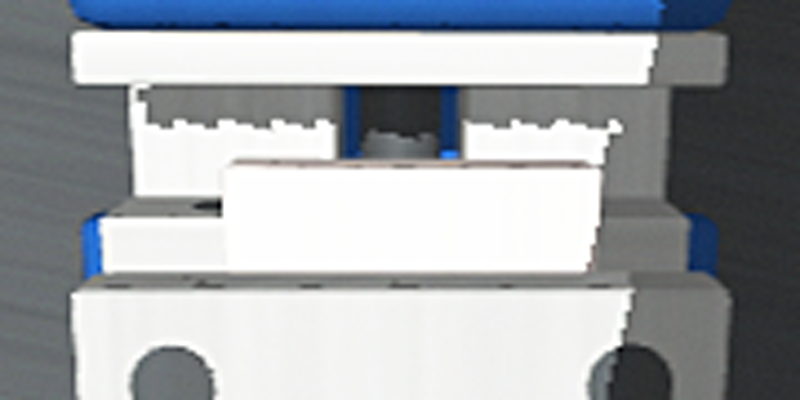

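Call:
{"fn": "servo_tool", "kwargs": {
  "rows": [
    [-1,[0.0016,0.0005,0.02],0],
    [-1,[0,0,0.025],0],
    [-1,[0,0,0.02],0],
    [-1,[0,0,0.013],0],
    [-1,[0,0,0.006],0],
    [-1,[0,0,0.003],0],
    [-1,[0,0,0.001],0],
    [-1,[0,0,0],0],
    [-1,[0,0,0],0],
    [-1,[0,0,0],0]
  ]
}}

```text
clock: 36.1
position: [0.5845, -0.0018, 0.1142]
tcp_rot: [0.631, 0.776, 0.0, 0.0]
contact_force: [-0.4, 0.1, -4.4]
opening: 0.683
```

```bash
python3 - <<'E'
from h import *
t=np.array([.5841,-.0043])+.0016*np.array([np.cos(1.774),np.sin(1.774)])+.0005*np.array([np.sin(1.774),-np.cos(1.774)])
go(t[0],t[1],.1096,1.774);print(telemetry.sense()["contact_force"])
E
```

```text
now [ 0.5845 -0.0018  0.1142] 1.777 turn first 0.003 then shift [-0.0007 -0.0004  0.0046] t 36.1
[-0.39646447  0.05346761 -4.3585313 ]
```

Call:
{"fn": "servo_tool", "kwargs": {
  "rows": [
    [-1,[-0.0006,-0.0003,0.002],0.002],
    [-1,[0,0,0.001],0],
    [-1,[0,0,0.0005],0],
    [-1,[0,0,0],0],
    [-1,[0,0,0],0]
  ]
}}

```text
clock: 36.6
position: [0.5841, -0.0025, 0.1102]
tcp_rot: [0.631, 0.776, -0.0, -0.0]
contact_force: [0.1, -0.2, -4.8]
opening: 0.68
```

Call:
{"fn": "servo_tool", "kwargs": {
  "rows": [
    [-1,[0,0,0.0005],0],
    [-1,[0,0,0.0005],0],
    [-1,[0,0,0],0],
    [-1,[0,0,0],0]
  ]
}}

```text
clock: 37.0
position: [0.5842, -0.0025, 0.1096]
tcp_rot: [0.631, 0.776, 0.0, 0.0]
contact_force: [-1.8, 1.2, 2.8]
opening: 0.682
```

Call:
{"fn": "servo_tool", "kwargs": {
  "rows": [
    [0.45,[0,0,0],0],
    [0.6,[0,0,0],0],
    [0.8,[0,0,0],0],
    [1,[0,0,0],0],
    [1,[0,0,0],0],
    [1,[0,0,-0.02],0],
    [1,[0,0,-0.03],0],
    [1,[0,0,-0.04],0],
    [1,[0,0,-0.04],0],
    [1,[0,0,0],0],
    [1,[0,0,0],0]
  ]
}}

```text
clock: 38.1
position: [0.5844, -0.0025, 0.2398]
tcp_rot: [0.631, 0.775, 0.001, 0.001]
contact_force: [-0.6, -0.8, -0.6]
opening: 0.995
```

```bash
python3 - <<'E'
from h import *
w,c=save("wrist","w12");s,_=save("scene","s12");d,_=save("side","d12")
a=cv2.resize(w[90:330,130:390],None,fx=2,fy=2,interpolation=cv2.INTER_CUBIC)
b=cv2.resize(s[170:270,200:340],(280,200),interpolation=cv2.INTER_CUBIC);e=cv2.resize(d[140:240,170:310],(280,200),interpolation=cv2.INTER_CUBIC)
r=cv2.copyMakeBorder(np.vstack([b,e]),0,80,0,0,cv2.BORDER_CONSTANT)
cv2.imwrite("pics/w12b.png",np.hstack([a,r]))
E
```

```text
(no output)
```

View pics/w12b.png

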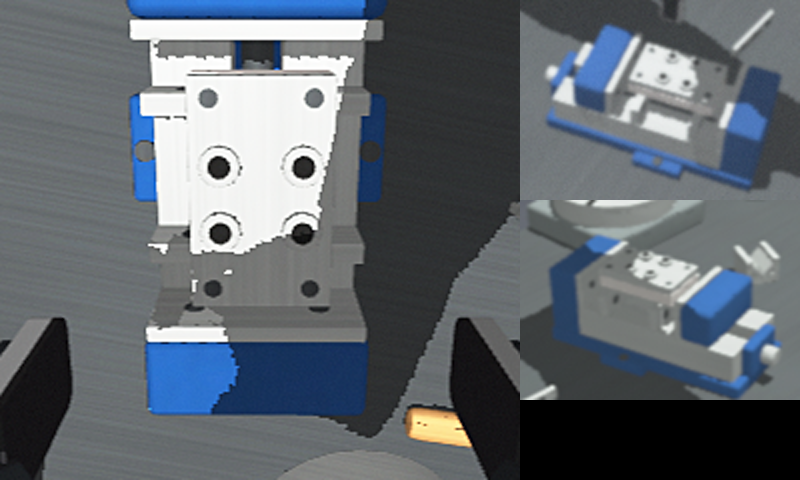

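Jig sits on the blank, edges together: corners (187,75), (337,74), (327,306), (190,306); both bars emerge evenly on each side.

```bash
python3 - <<'E'
from h import *
c=load("w12");g=lambda a:np.array(a)/2+[130,90]-.25
q=lambda a,b,z:[(-a,-b,z),(-a,b,z),(a,b,z),(a,-b,z)]
for n,P,U in(("jig",q(50,30,107),[(187,75),(337,74.5),(327,306),(190,306)]),("vise",q(63,50,100),[(128.5,40),(384,40),(367,329),(146,329)])):
    x,r=fit(c,P,g(U),V);print(n,x,r.round(1).tolist())
E
```

```text
jig [ 0.58452266 -0.00230385  0.1937252 ] [[-1.3, -0.9], [0.5, 0.1], [0.4, 0.8], [0.0, 0.2]]
vise [ 0.58557698 -0.00368704  0.20306179] [[0.6, 0.3], [-0.7, 0.4], [0.1, -0.5], [-0.0, -0.6]]
```

```bash
python3 -c "
from h import *
print(workorder.close_job())"
```

```text
the job is handed in; nothing more can be done
None
```

The vise is set up and the job is handed in at about 38 s of the 104 s allowed. `close_job` gives no verdict, so the results below are from my own checks.

**What I did:**
- I stood the two tall parallels on the bed along the jaw faces, about 35 mm either side of the middle.
- The blank lies flat on both of them, and the jig sits on the blank, bushings up.
- I lowered every piece until I felt light contact (under about 14 N) before letting go. I never handled the low parallels.
- The jig needed a second grasp on the bench because the first one was too high.

**Last checks, from the wrist camera:**

| Check | Centre offset | Angle difference |
|---|---|---|
| Jig against blank | about 0.4 mm | about 0.006 rad |
| Jig against vise | about 1–2 mm | about 0.01 rad |
| Blank against vise | about 2 mm, mostly along the jaw faces | about 0.002 rad |

- The camera calibration is only good to about 2 mm, so these offsets are close to what it can resolve.
- My estimates of the vise position also disagreed with each other by up to about 2–3 mm.
- In the last picture both parallels show evenly on each side of the blank, and the gripper was well clear of everything.

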